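Fit a guide roller on its stud and snap the retaining cap home

TASK

Slip the orange roller over the upright stud of the steel mounting plate until it lies flat on the plate, and let go of it. Then push the white flanged snap cap, flange down, onto the same stud until it clicks, and keep pushing after the click until the flange sits tight on the roller. Finish like that, still holding the cap and pressing it firmly down (do not let go at the end), and leave everything else on the bench and in the tray where it is.

Things in the scene. Friction and masses are not known exactly. Their poses are not given: they have to be found in the camera images.
- roller_mid (a point): Centre (half-way up, on the axis) of the orange plastic guide roller: a plain round ring standing on its end face in the grey tray, outside diameter 50 mm, height 30 mm, through bore 28 mm, about 70 g; z along its axis. Either way up is the same.
- cap_mid (a point): Centre (half-way up its 38 mm height, on the axis) of the white snap cap, standing in the tray flange and open mouth down. A round hub 36 mm in diameter rises 34 mm above a round flange 56 mm in diameter. The flange's underside is 19 mm below this point, its top 15 mm below. z up along the axis.
- stud_foot (a point): Point on the stud's axis at the plate's top face, 10 mm above the bench; z up along the stud. The steel plate is 150 (this point's x) x 100 x 10 mm, fixed. The stud at its middle is 50 mm tall: 25 mm in diameter for the lower 23 mm, then tapering to an 18 mm neck. Home on the plate, the roller's centre is 15 mm above this point; home on the roller, the cap's centre is 49 mm above it.
- stud_tip (a point): Top of the stud (chamfered to 10 mm), 50 mm above the plate. Four sprung brass balls stand out of the neck, 24.6 mm across. The cap's lip meets them with the cap's centre about 60 mm above the plate; resistance peaks at 10 to 15 N near 58 mm, falls to nothing by 53 mm as the lip snaps past the balls, which then draw the cap down; it stops hard on the roller at 49 mm.
- tray: Shallow grey kit tray fixed to the bench, 240 mm (its x) by 310 mm (its y), 5 mm floor and walls, walls 18 mm high; origin at the centre of its underside. Holds the roller, the cap and a black spare wheel side by side in a row along its y, about 100 mm apart, in any order.
- roller: The roller's body; origin at the centre of its underside.
- cap: The white cap's body, plastic, about 40 g; origin at the centre of its open mouth (underside of the flange). Blind bore 27 mm wide, 34 mm deep from below, with an inward lip at the mouth: 20.4 mm opening, 3 mm thick.
- spare: Bystander: black spare wheel in the tray, 52 mm in diameter, 24 mm high; origin at its underside. Leave alone.
- bin_a: Bystander: loose blue parts bin 160 x 100 x 75 mm towards the back; origin at its underside. Leave alone.
- bin_b: Bystander: another such blue parts bin at the back; origin at its underside. Leave alone.
- jar: Bystander: jar with a red lid, 64 mm in diameter, 85 mm high; origin at its underside. Leave alone.
- driver: Bystander: screwdriver lying on the bench at the right; leave alone.
- carton: Bystander: cardboard carton 140 x 180 x 90 mm at the right; origin at its underside. Leave alone.
- tape: Bystander: solid paper roll 90 mm in diameter, 25 mm high, lying flat at the left; origin at its underside. Leave alone.
Mind the look-alikes: they are no part of the job. There is more than one size of the cap; the job needs the smallest.

How it is judged:
By the outcome, as a careful person would: the job done as asked, in the order asked, and still so for the second after the job is handed in, while the arm keeps its last pose, push and grip.
It also fails if it takes over 72 s, if anything falls off the work surface, if the arm or the gripper's body presses on something with over 40 N, if the wrist force passes 120 N, or if a joint passes its speed limit or range.

ROBOT

A 6-joint arm with a two-finger parallel gripper is mounted at the origin on the work surface. World frame = base frame: x ahead of the robot, y to its left, z up, the work surface at z = 0. Lengths are in mm, angles in rad, forces in N, time in s.
With the tool pointing down it reaches from about 350 to 775 mm from the base axis. Payload 7.3 kg.
Tool frame: the origin (TCP) lies between the finger pads; the fingertips stand 8 mm ahead of it and the grasp point (between the pads) lies 11 mm behind it; y points along the fingers, z is the direction in which the jaws open and shut, and the axes are right-handed (so a half turn about y gives the same grasp; the last joint's range is limited). The gripper opens to 92 mm and grips with 3 to 60 N. Pads are 19 mm wide; open, the fingers measure 130 mm over their backs; the gripper's body (75 mm by 190 mm) begins 47 mm behind the grasp point.
Start: joints at [0.963, 0.342, 1.524, -0, 1.275, -0.146], TCP at [233.908, 470.033, 234.741] pointing down, gripper open.
Joint ranges: [-2.53, 2.53], [-0.77, 2.02], [0.04, 2.7], [-1, 4.14], [0.28, 2.66], [-3.11, 3.11]. Speed limits (rad/s): [2.57, 2.57, 3.14, 3.14, 3.14, 3.14].

INTERFACE

Orientations are given as [roll, pitch, yaw] about the fixed x, y, z axes, in that order (R = Rz(yaw) Ry(pitch) Rx(roll)).
In Python, from plant import bot, vision, job gives the robot as it stands. The module is installed in compiled form; this text tells all that it offers.
- The arm moves only by the tool arm_command, never from a script. Its argument "deltas" is a list of rows, each a list of 4 numbers: the shift along the tool's x, y, z in m, then the turn about the tool's y in degrees. In form: [[x, y, z, twist], ...]. A call has 1 to 5 rows; each row shifts and turns the commanded pose from where the row before left it, along the tool's axes as they then stand; what a row does not reach is not made up. A row lasts 1/10 s, in which the tool goes at most 50 mm and 8.59 degrees, less where a joint would pass 70% of its speed; a pose out of reach is approached as far as the arm can. A call is refused whole if a number of a shift passes 0.05 or a number of a turn 8.59, either way. A call with a gripper value outside its range is refused whole. "claw" is the closure in counts, from 0 (fully open) to 255 (shut), set as the call begins (left out, the last holds). The fingers move at their own pace and stop on an object; the grip force is fixed at half the most. Time passes only in rows, so rows that do not move let the fingers close. It gives the time, the measured TCP pose, the force and the opening at its end, in the units of the state.
- bot.get_obs(): the state, without advancing time (a new reading comes with each control period).
- vision.capture(name): name is "side" or "top" or "wrist"; returns a dict with "img" (420x560x3 uint8, red, green, blue), "camera_matrix" (3x3 intrinsics, pixels), "dist_coeffs" ([k1, k2, p1, p2, k3] as OpenCV has them; the pictures are not rectified), "world_to_cam" (4x4, takes a point from world to camera coordinates); the wrist camera has in their place "mount" (4x4, takes a point from camera to tool coordinates, whose origin is the TCP and whose axes are the tool frame's). Camera axes: x right, y down, z forward; pixel columns grow to the right and rows downward; lengths in mm; the calibration is good to about 2 mm. A picture is of the moment at which its call begins: read the wrist's pose just before it. There is no depth.
- job.close_job(): hands the job in, once; it reports no verdict.
Trained networks look in a picture, given as the dict that the camera call returned (one of the last four; its "shot" number tells which), for a name from the list of things; names that differ only in an ending like _2 or _b are one class to them, and where a whole thing is asked for, a point or a joint stands for the part that bears it (a point fixed in the world has none). Each returns a list of dicts, best first, with "confidence" (0 to 1); they miss things now and then, are a little off and sometimes report something else, mostly with a low value. They report only what shows in the picture. A call takes as long as a camera call. They do not tell look-alikes from the thing itself.
- vision.find_in(picture, name): "xyz" ([x, y, z] in mm, in the coordinates of the camera as it stood for that picture, good to about 4 mm: the middle of the surface that is visible of it).
- vision.regions_of(picture, name): "mask" (420x560 bool, what is visible of it).
The state is a dict: "time": time; "joint_positions": joint angles; "dq": joint speeds; "tau": joint torques, N m; "tool_pos": TCP position; "tcp_rot": TCP orientation; "contact_force": force on the tool from outside, world axes, zero at the start; "moment": the same for the moment, N m; "grip_width": finger opening in mm.
Only numpy, scipy, OpenCV 4.12 (cv2) and the standard library are available. Lean on these libraries where they do the work, as an engineer would, in place of code of your own. Each camera call takes 0.05 s, during which the arm holds its last target. There are 200 camera calls.

## Working session

There is one attempt and no reset: what is moved stays moved. The work goes in short steps, Python scripts to look and compute and a tool call to move; the robot and the scene stay as the last step left them, time stands still between calls to the robot, and variables do not carry over. Pictures are saved under pics/ and viewed, about 8 in all and at most 12, crops included, and the job is handed in when it is done.

Besides the shell and the picture viewer there is one more tool, called after "Emit:" by a JSON object that holds its "name" and its "arguments", one argument or row to a line. arm_command: Moves the arm, as the interface text tells. Its arguments: {"type":"object","properties":{"deltas":{"type":"array","items":{"type":"array","items":{"type":"number"}}},"claw":{"type":"number"}},"required":["deltas"]}

```bash
mkdir -p pics; cat > h.py <<'E'
import numpy as np, cv2
from plant import bot, vision, job
from scipy.spatial.transform import Rotation as Rn
def T_tool(o):
    T=np.eye(4); T[:3,:3]=Rn.from_euler('xyz',o['tcp_rot']).as_matrix(); T[:3,3]=o['tool_pos']; return T
def shot(name):
    o=bot.get_obs(); c=vision.capture(name)
    c2w = T_tool(o)@np.array(c['mount']) if name=='wrist' else np.linalg.inv(np.array(c['world_to_cam']))
    return c,c2w
def save(c,n): cv2.imwrite('pics/'+n,c['img'][:,:,::-1])
def w(c2w,p): return (c2w@np.r_[p,1])[:3]
def ray(c,c2w,uv,z):
    n=cv2.undistortPoints(np.array([[uv]],float),np.array(c['camera_matrix']),np.array(c['dist_coeffs']))[0,0]
    d=c2w[:3,:3]@np.r_[n,1]; o=c2w[:3,3]; return o+d*(z-o[2])/d[2]
def proj(c,c2w,P):
    q=np.linalg.inv(c2w); return cv2.projectPoints(np.array([P],float),cv2.Rodrigues(q[:3,:3])[0],q[:3,3],np.array(c['camera_matrix']),np.array(c['dist_coeffs']))[0][0,0]
E
python3 - <<'E'
from h import *
o=bot.get_obs(); print({k:np.round(v,3) for k,v in o.items()}); print(T_tool(o).round(3))
ims=[]
for n in ['top','side']:
    c,M=shot(n); ims.append(c['img']); print(n,M[:3,3].round())
    for k in ['roller','cap','spare','stud_tip','stud_foot','tray']:
        for f in vision.find_in(c,k)[:4]: print(k,round(f['confidence'],2),w(M,f['xyz']).round(),proj(c,M,w(M,f['xyz'])).round())
    save(c,n+'0.png')
c,M=shot('wrist'); save(c,'wrist0.png'); print(M.round(3), c['mount'])
E
```

```text
{'time': np.float64(0.0), 'joint_positions': array([ 0.963,  0.343,  1.525,  0.   ,  1.275, -0.146]), 'dq': array([ 0.002, -0.001,  0.   ,  0.001,  0.   , -0.001]), 'tau': array([-1.0000e-03, -4.3124e+01, -2.4422e+01,  7.2000e-02,  5.6000e-02,
       -0.0000e+00]), 'tool_pos': array([233.658, 469.708, 234.051]), 'tcp_rot': array([-1.572,  0.   , -0.462]), 'contact_force': array([-0.348, -0.132,  0.072]), 'moment': array([ 0.011,  0.064, -0.031]), 'grip_width': np.float64(91.999)}
[[ 8.95000e-01 -1.00000e-03  4.46000e-01  2.33658e+02]
 [-4.46000e-01 -1.00000e-03  8.95000e-01  4.69708e+02]
 [-0.00000e+00 -1.00000e+00 -1.00000e-03  2.34051e+02]
 [ 0.00000e+00  0.00000e+00  0.00000e+00  1.00000e+00]]
top [ 313.  -34. 1232.]
roller 0.51 [ 537. -154.   33.] [314. 218.]
cap 0.77 [ 526. -250.   18.] [343. 223.]
cap 0.75 [ 328. -174.    5.] [320. 284.]
cap 0.57 [ 325. -279.   19.] [354. 286.]
cap 0.2 [473. 140.   9.] [223. 236.]
spare 0.61 [476. 139.   9.] [223. 236.]
spare 0.5 [510. -52.  19.] [282. 226.]
spare 0.46 [722. 220.  84.] [199. 155.]
stud_tip 0.81 [475. 139.   8.] [223. 236.]
stud
[... 232 characters left out ...]

cap 0.56 [ 523. -257.   22.] [317. 270.]
spare 0.61 [502. -56.  17.] [270. 238.]
stud_tip 0.91 [473. 128.  10.] [232. 213.]
stud_foot 0.58 [471. 134.   9.] [230. 213.]
tray 0.59 [ 531. -171.    5.] [300. 256.]
[[ 4.45000e-01  8.57000e-01  2.59000e-01  1.64581e+02]
 [ 8.96000e-01 -4.26000e-01 -1.28000e-01  5.05890e+02]
 [ 1.00000e-03  2.89000e-01 -9.57000e-01  3.83730e+02]
 [ 0.00000e+00  0.00000e+00  0.00000e+00  1.00000e+00]] [[-6.75127276e-04  9.57412621e-01  2.88722389e-01 -7.80245608e+01]
 [-4.08993977e-04 -2.88722695e-01  9.57412679e-01 -1.48965282e+02]
 [ 9.99999688e-01  5.28289696e-04  5.86500561e-04  1.23206065e+00]
 [ 0.00000000e+00  0.00000000e+00  0.00000000e+00  1.00000000e+00]]
```

View pics/top0.png

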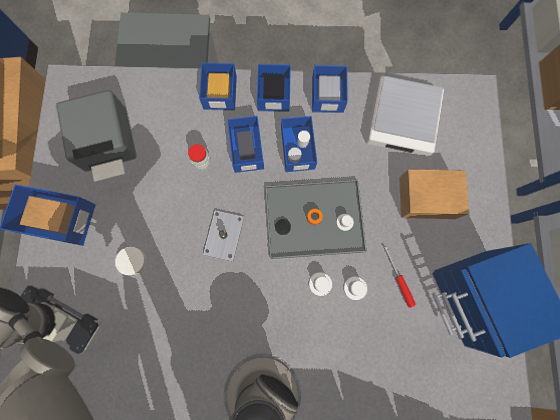

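View pics/side0.png

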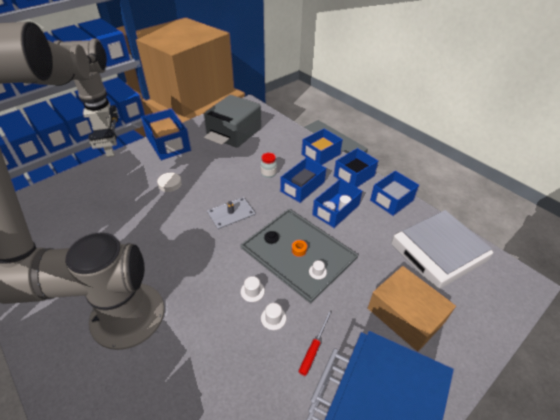

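The top view shows the roller at (315,216), the spare at (283,226) and the stud at (223,234). There are several white caps: tray (345,222), bench (320,284) and (355,288), and two in the bin near (300,145). The tray cap fits the description, since it stands flange down in the row and looks smallest. I'll confirm that close up, after turning the jaws across the row and looking at the stud on the way.

Emit:
{"name": "arm_command", "arguments": {
  "deltas": [
    [0,0,0,8.3],
    [0,0,0,8.3],
    [0,0,0,8.3],
    [0,0,0,8.3],
    [0,0,0,8.3]
  ]
}}

```text
time: 1.25
tool_pos: [233.9, 470.0, 234.8]
tcp_rot: [-1.571, 0.0, -1.192]
contact_force: [-0.1, -0.2, 0.2]
grip_width: 91.8
```

Emit:
{"name": "arm_command", "arguments": {
  "deltas": [
    [0,0,0,8.3],
    [0,0,0,8.3],
    [0.046,0,0.03,0],
    [0.046,0,0.03,0],
    [0.046,0,0.03,0]
  ]
}}

```text
time: 1.75
tool_pos: [328.0, 351.6, 234.8]
tcp_rot: [-1.57, 0.0, -1.474]
contact_force: [0.8, 0.1, 0.6]
grip_width: 92.0
```

Emit:
{"name": "arm_command", "arguments": {
  "deltas": [
    [0.046,0,0.03,0],
    [0.046,0,0.03,0],
    [0.046,0,0.03,0],
    [0.046,0,0.03,0],
    [0,0,0,0]
  ]
}}

```text
time: 2.25
tool_pos: [455.4, 191.9, 234.7]
tcp_rot: [-1.569, -0.001, -1.482]
contact_force: [0.7, 1.1, -0.4]
grip_width: 92.0
```

```bash
python3 - <<'E'
from h import *
c,M=shot('wrist'); save(c,'stud1.png'); print(bot.get_obs()['tool_pos'],np.array(c['camera_matrix']).round(1),M[:3,3].round())
for k in ['stud_tip','stud_foot']:
    for f in vision.find_in(c,k)[:2]: print(k,round(f['confidence'],2),w(M,f['xyz']).round(1),proj(c,M,w(M,f['xyz'])).round(1))
E
```

```text
[453.50047172 194.05085357 234.54394617] [[310.4   0.  282. ]
 [  0.  310.4 210.6]
 [  0.    0.    1. ]] [449. 271. 384.]
stud_foot 0.58 [475.2 144.6   7.3] [293.1 221.4]
stud_foot 0.48 [507.2 -31.7  17.2] [303.4 342.6]
```

View pics/stud1.png

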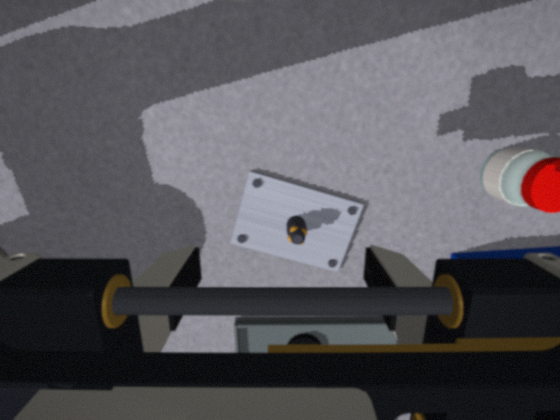

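The plate shows with corners (252,171), (367,202), (338,269) and (232,241), and the stud leans down to a tip at about (297,240). I'll measure from the corners and segment the stud in an upscaled crop.

```bash
python3 - <<'E'
from h import *
ims=[]
c,M=shot('wrist'); o=bot.get_obs(); print(o['tool_pos'])
P=np.array([ray(c,M,p,10) for p in [(252,171),(367,202),(338,269),(232,241)]]); print(P.round(1),P.mean(0).round(1),[np.linalg.norm(P[i]-P[(i+1)%4]).round(1) for i in range(4)])
for k in ['stud_foot','stud_tip']:
    for f in vision.find_in(c,k)[:2]: print(k,round(f['confidence'],2),w(M,f['xyz']).round(1))
m=P.mean(0); 
for z in (10,60): print(z,proj(c,M,np.r_[m[:2],z]).round(1))
cr=cv2.resize(c['img'][160:280,220:380],None,fx=5,fy=5,interpolation=cv2.INTER_CUBIC)
cv2.imwrite('pics/studcrop.png',cr[:,:,::-1])
E
```

```text
[451.34173236 197.0825056  234.68876793]
[[414.8 209.9  10. ]
 [560.2 184.7  10. ]
 [537.7  89.6  10. ]
 [395.1 116.5  10. ]] [476.9 150.2  10. ] [np.float64(147.6), np.float64(97.7), np.float64(145.2), np.float64(95.5)]
stud_foot 0.72 [477.4 146.6   6.3]
stud_tip 0.8 [477.4 146.4  12.2]
10 [297.7 222.1]
60 [299.9 236.6]
```

View pics/studcrop.png

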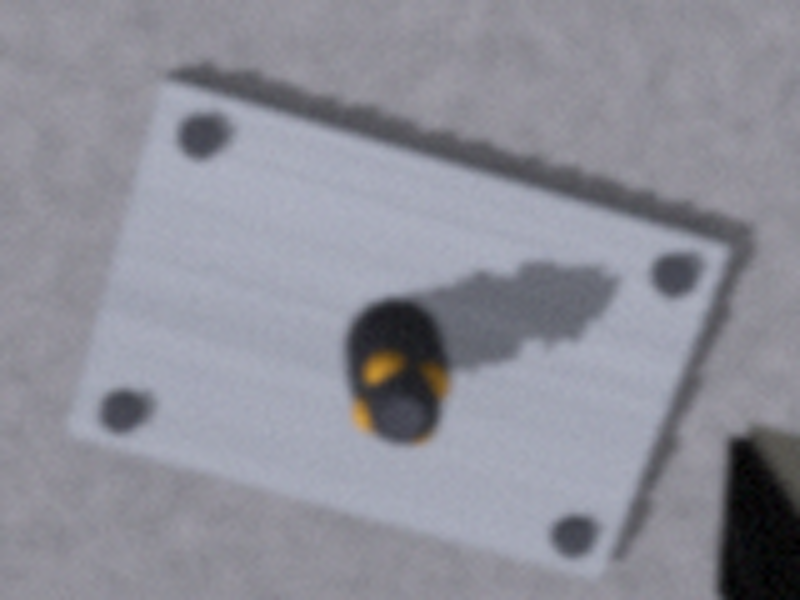

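Emit:
{"name": "arm_command", "arguments": {
  "deltas": [
    [0.045,0,0.004,0],
    [0.045,0,0.004,0],
    [0.045,0,0.004,0],
    [0.045,0,0.004,0],
    [0.045,0,0.004,0]
  ]
}}

```text
time: 3.05
tool_pos: [493.2, -26.0, 235.0]
tcp_rot: [-1.57, 0.0, -1.473]
contact_force: [1.3, 0.3, 1.1]
grip_width: 92.1
```

Emit:
{"name": "arm_command", "arguments": {
  "deltas": [
    [0.045,0,0.004,0],
    [0.04,0,0.004,0],
    [0,0,0,0]
  ]
}}

```text
time: 3.35
tool_pos: [510.1, -112.6, 234.6]
tcp_rot: [-1.57, -0.002, -1.478]
contact_force: [0.5, 1.0, 0.1]
grip_width: 91.9
```

```bash
python3 - <<'E'
from h import *
c,M=shot('wrist'); save(c,'tray1.png'); print(bot.get_obs()['tool_pos'],M[:3,3].round())
for k in ['roller','cap','spare']:
    for f in vision.find_in(c,k)[:3]: print(k,round(f['confidence'],2),w(M,f['xyz']).round(1),proj(c,M,w(M,f['xyz'])).round(1))
    r=vision.regions_of(c,k)
    for f in r[:3]:
        m=f['mask']; ys,xs=np.where(m); print('  mask',round(f['confidence'],2),m.sum(),xs.min(),xs.max(),ys.min(),ys.max(),xs.mean().round(1),ys.mean().round(1))
E
```

```text
[ 509.52077447 -110.31159284  234.47664994] [503. -34. 383.]
roller 0.78 [ 546.1 -150.3   33.9] [308.3 222.3]
  mask 0.89 1413 285 327 197 242 305.5 219.9
cap 0.95 [ 530.4 -235.6    8.2] [287.7 274.6]
cap 0.88 [ 343.9 -166.7   29.3] [139.7 219.1]
cap 0.43 [ 324.7 -255.1    2.7] [136.8 272.7]
  mask 0.74 2877 103 167 188 245 135.4 217.8
  mask 0.58 682 268 307 266 287 287.3 277.7
  mask 0.45 113 130 142 267 280 135.0 272.2
spare 0.91 [506.9 -52.1  20.7] [283.2 134.1]
  mask 0.89 1503 265 307 110 154 285.9 131.6
```

View pics/tray1.png

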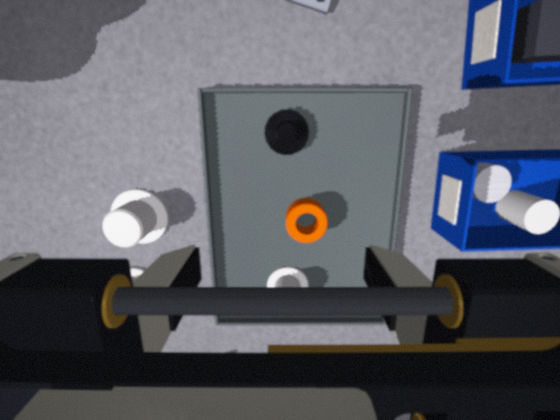

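The tray picture shows the spare at (286,131), the roller at (306,221) and the tray cap at (287,278), partly hidden by the gripper. A clearly bigger cap stands on the bench at (135,218), and two more are in the bin. Next I'll fit silhouettes now that the arm has settled.

```bash
cat >> h.py <<'E'
from scipy.optimize import least_squares
def hull(c,M,xy,discs):
    t=np.linspace(0,2*np.pi,60,endpoint=False)
    P=np.vstack([np.c_[xy[0]+r*np.cos(t),xy[1]+r*np.sin(t),0*t+z] for r,z in discs])
    q=np.linalg.inv(M); p=cv2.projectPoints(P,cv2.Rodrigues(q[:3,:3])[0],q[:3,3],np.array(c['camera_matrix']),np.array(c['dist_coeffs']))[0][:,0]
    return np.r_[p.min(0),p.max(0)]
def fit(c,M,mask,x0,discs,z_off=True):
    n,l,s,_=cv2.connectedComponentsWithStats(mask.astype(np.uint8)); i=1+s[1:,4].argmax(); x,y,ww,h=s[i,:4]
    b=np.r_[x-.5,y-.5,x+ww-.5,y+h-.5]
    r=least_squares(lambda p:hull(c,M,p,discs)-b,x0); return r.x, r.fun, b
E
python3 - <<'E'
from h import *
for i in range(2):
    o=bot.get_obs(); c,M=shot('wrist'); hsv=cv2.cvtColor(c['img'],cv2.COLOR_RGB2HSV)
    m=(hsv[...,0]<20)&(hsv[...,1]>150)&(hsv[...,2]>90); m[:,:260]=0;m[:,350:]=0;m[250:]=0
    x,e,b=fit(c,M,m,[546,-150],[(25,5),(25,35)]); print(o['tool_pos'].round(1),x.round(1),e.round(1),b)
    s=(cv2.cvtColor(c['img'],cv2.COLOR_RGB2GRAY)<40); s[:95]=0;s[165:]=0;s[:,:250]=0;s[:,330:]=0
    print('spare',fit(c,M,s,[507,-52],[(26,5),(26,29)])[:2])
for n in ['top','side']:
    c,M=shot(n)
    hsv=cv2.cvtColor(c['img'],cv2.COLOR_RGB2HSV)
    m=(hsv[...,0]<20)&(hsv[...,1]>150)&(hsv[...,2]>90); p=proj(c,M,[545,-152,20]).astype(int); k=np.zeros_like(m);k[p[1]-18:p[1]+18,p[0]-18:p[0]+18]=1
    x,e,b=fit(c,M,m&k,[546,-150],[(25,5),(25,35)]); print(n,x.round(1),e.round(1),b)
    for q in ['stud_tip','stud_foot']:
        for f in vision.regions_of(c,q)[:1]:
            x,e,b=fit(c,M,f['mask'],[475,140],[(12.5,10),(5,60)]); print(q,x.round(1),e.round(1),b)
print(T_tool(bot.get_obs()).round(3))
E
```

```text
[ 509.3 -108.1  234.9] [ 544.2 -152. ] [-0.1 -0.5  0.1  0.5] [285.5 201.5 327.5 246.5]
spare (array([510.59928067, -48.62353424]), array([-2.32028244, -1.77517755,  2.32189065,  2.02531375]))
[ 509.3 -108.3  234.9] [ 544.1 -151.7] [-0.1 -1.   0.1  1. ] [285.5 201.5 327.5 245.5]
spare (array([510.67270748, -48.88523491]), array([-2.31880279, -1.77360667,  2.32046646,  2.02363314]))Traceback (most recent call last):
  File "<stdin>", line 12, in <module>
  File "h.py", line 24, in fit
    n,l,s,_=cv2.connectedComponentsWithStats(mask.astype(np.uint8)); i=1+s[1:,4].argmax(); x,y,ww,h=s[i,:4]
                                                                         ~~~~~~~~~~~~~~^^
ValueError: attempt to get argmax of an empty sequence
```

Roller at (544,-152), and the silhouette fits its given size. Going to grasp it with the tips about 3 mm above the tray floor.

Emit:
{"name": "arm_command", "arguments": {
  "deltas": [
    [0.024,0,0.016,0],
    [0.023,0,0.015,0],
    [0,0.04,0,0],
    [0,0.04,0,0],
    [0,0.04,0,0]
  ]
}}

```text
time: 4.35
tool_pos: [544.7, -153.4, 113.5]
tcp_rot: [-1.57, -0.0, -1.476]
contact_force: [0.7, 0.0, 0.4]
grip_width: 91.5
```

Emit:
{"name": "arm_command", "arguments": {
  "deltas": [
    [0,0.03,0,0],
    [0,0.02,0,0],
    [0,0.01,0,0],
    [0,0,0,0],
    [0,0,0,0]
  ]
}}

```text
time: 4.85
tool_pos: [545.3, -153.6, 55.6]
tcp_rot: [-1.569, -0.001, -1.476]
contact_force: [-0.0, 0.3, 0.0]
grip_width: 91.8
```

```bash
python3 - <<'E'
from h import *
o=bot.get_obs(); c,M=shot('wrist'); save(c,'pre.png'); print(o['tool_pos'],o['tcp_rot'])
hsv=cv2.cvtColor(c['img'],cv2.COLOR_RGB2HSV)
m=(hsv[...,0]<20)&(hsv[...,1]>150)&(hsv[...,2]>90); m[:,:180]=0;m[:,400:]=0
ys,xs=np.where(m); print(xs.min(),xs.max(),ys.min(),ys.max()); print(hull(c,M,[544.1,-151.9],[(25,5),(25,35)]))
E
```

```text
[ 545.2910208  -153.59603278   55.63546716] [-1.56943035e+00 -6.39522392e-04 -1.47566754e+00]
238 399 201 351
[236.98718524 199.3100296  320.97815163 289.81836742]
```

Emit:
{"name": "arm_command", "arguments": {
  "deltas": [
    [0,0.02,0,0],
    [0,0.013,0,0],
    [0,0.006,0,0],
    [0,0,0,0],
    [0,0,0,0]
  ]
}}

```text
time: 5.4
tool_pos: [545.0, -153.6, 16.2]
tcp_rot: [-1.57, -0.0, -1.476]
contact_force: [-0.2, 0.6, 0.4]
grip_width: 92.0
```

Emit:
{"name": "arm_command", "arguments": {
  "deltas": [
    [0,0,0,0],
    [0,0,0,0],
    [0,0,0,0],
    [0,0,0,0],
    [0,0,0,0]
  ],
  "claw": 255
}}

```text
time: 5.9
tool_pos: [544.7, -153.4, 15.8]
tcp_rot: [-1.571, 0.0, -1.476]
contact_force: [0.2, -0.2, 0.1]
grip_width: 56.6
```

Emit:
{"name": "arm_command", "arguments": {
  "deltas": [
    [0,0,0,0],
    [0,0,0,0],
    [0,0,0,0],
    [0,0,0,0],
    [0,0,0,0]
  ]
}}

```text
time: 6.4
tool_pos: [544.6, -153.5, 15.7]
tcp_rot: [-1.571, 0.0, -1.476]
contact_force: [-0.8, 0.6, 1.6]
grip_width: 49.7
```

Emit:
{"name": "arm_command", "arguments": {
  "deltas": [
    [0,-0.02,0,0],
    [0,-0.04,0,0],
    [0,-0.04,0,0],
    [0,-0.03,0,0],
    [0,0,0,0]
  ]
}}

```text
time: 6.9
tool_pos: [547.0, -154.4, 150.3]
tcp_rot: [-1.563, -0.004, -1.476]
contact_force: [0.7, -0.4, -0.6]
grip_width: 49.6
```

Emit:
{"name": "arm_command", "arguments": {
  "deltas": [
    [-0.025,-0.01,-0.002,0],
    [-0.04,-0.01,-0.004,0],
    [-0.04,-0.01,-0.004,0],
    [-0.04,-0.01,-0.004,0],
    [-0.04,-0.01,-0.004,0]
  ]
}}

```text
time: 7.4
tool_pos: [508.2, 30.4, 195.1]
tcp_rot: [-1.572, 0.0, -1.476]
contact_force: [0.4, 0.3, -1.7]
grip_width: 49.6
```

Emit:
{"name": "arm_command", "arguments": {
  "deltas": [
    [-0.04,0,-0.004,0],
    [-0.04,0,-0.004,0],
    [-0.04,0,-0.003,0],
    [-0.04,0,-0.003,0],
    [-0.025,0,-0.002,0]
  ]
}}

```text
time: 7.9
tool_pos: [474.4, 214.0, 194.7]
tcp_rot: [-1.572, 0.0, -1.474]
contact_force: [0.2, 0.9, -0.3]
grip_width: 49.5
```

Emit:
{"name": "arm_command", "arguments": {
  "deltas": [
    [-0.014,0,0,0],
    [0,0,0,0],
    [0,0,0,0],
    [0,0,0,0]
  ]
}}

```text
time: 8.3
tool_pos: [474.7, 224.3, 195.5]
tcp_rot: [-1.571, -0.0, -1.477]
contact_force: [1.2, 0.1, -0.9]
grip_width: 49.7
```

```bash
python3 - <<'E'
from h import *
o=bot.get_obs(); c,M=shot('wrist'); print(o['tool_pos'],o['tcp_rot']); print(bot.get_obs()['tool_pos'])
save(c,'st2.png'); np.savez('st2.npz',M=M,**{k:np.array(c[k]) for k in ['camera_matrix','dist_coeffs','img']})
for k in ['stud_foot','stud_tip']:
    for f in vision.find_in(c,k)[:2]: print(k,round(f['confidence'],2),w(M,f['xyz']).round(1),proj(c,M,w(M,f['xyz'])).round(1))
    for f in vision.regions_of(c,k)[:1]: ys,xs=np.where(f['mask']); print(xs.min(),xs.max(),ys.min(),ys.max())
p=proj(c,M,[476,145,30]).astype(int); y0=max(p[1]-75,0); x0=p[0]-100; print(x0,y0)
cv2.imwrite('pics/st2c.png',cv2.resize(c['img'][y0:y0+150,x0:x0+200],None,fx=4,fy=4,interpolation=cv2.INTER_CUBIC)[:,:,::-1])
E
```

```text
[474.69716098 224.31104592 195.52413991] [-1.57106458e+00 -4.16650545e-04 -1.47723972e+00]
[474.70916259 224.28479378 195.59075862]
stud_foot 0.66 [452.  173.8   6.8] [257.7 231.7]
175 249 0 23
stud_tip 0.56 [449.7 174.5  11.4] [255.4 232.4]
217 349 202 282
175 189
```

View pics/st2c.png

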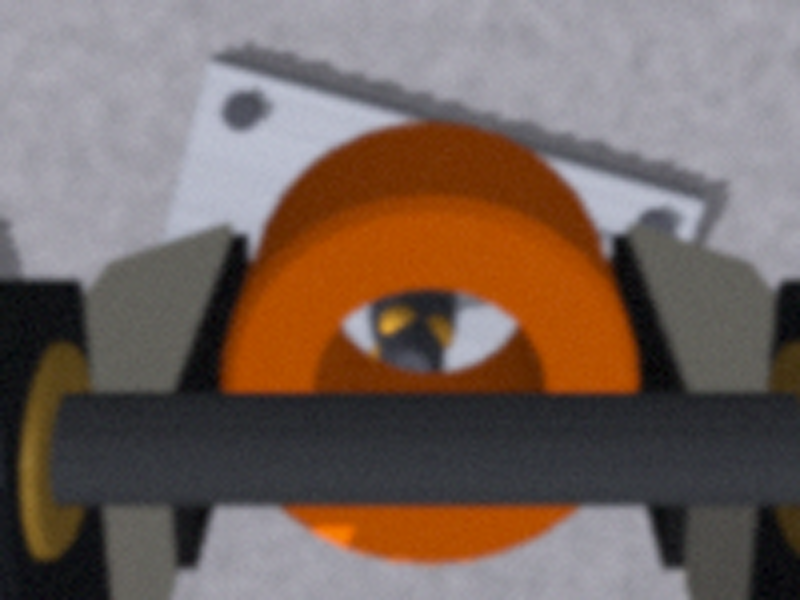

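The roller hangs square in the fingers and hides the stud, which shows only through its bore. I'll back off 65 mm so the stud is clear of the roller.

Emit:
{"name": "arm_command", "arguments": {
  "deltas": [
    [-0.035,0,0,0],
    [-0.03,0,0,0],
    [0,0,0,0],
    [0,0,0,0],
    [0,0,0,0]
  ]
}}

```text
time: 9.05
tool_pos: [468.3, 289.4, 195.7]
tcp_rot: [-1.571, -0.0, -1.476]
contact_force: [-0.1, 0.6, 0.8]
grip_width: 49.6
```

```bash
python3 - <<'E'
from h import *
o=bot.get_obs(); c,M=shot('wrist'); print(o['tool_pos'],o['tcp_rot']); 
hsv=cv2.cvtColor(c['img'],cv2.COLOR_RGB2HSV)
m=(hsv[...,0]<20)&(hsv[...,1]>150)&(hsv[...,2]>60); m[:150]=0; m[340:]=0;m[:,:200]=0;m[:,360:]=0
m=cv2.morphologyEx(m.astype(np.uint8),cv2.MORPH_OPEN,np.ones((3,3)))
ys,xs=np.where(m); b=np.r_[xs.min()-.5,ys.min()-.5,xs.max()+.5,ys.max()+.5]; t=o['tool_pos']
for zb in (-11,):
    r=least_squares(lambda p:hull(c,M,p,[(25,t[2]+zb),(25,t[2]+zb+30)])-b,t[:2]); print('roller in hand rel',(r.x-t[:2]).round(1),r.fun.round(1),b)
for k in ['stud_foot','stud_tip']:
    for f in vision.find_in(c,k)[:2]: print(k,round(f['confidence'],2),w(M,f['xyz']).round(1),proj(c,M,w(M,f['xyz'])).round(1))
p=proj(c,M,[476,145,30]).astype(int); y0=max(p[1]-75,0); x0=p[0]-100; print(x0,y0)
np.savez('st3.npz',M=M,**{k:np.array(c[k]) for k in ['camera_matrix','dist_coeffs','img']})
cv2.imwrite('pics/st3c.png',cv2.resize(c['img'][y0:y0+150,x0:x0+200],None,fx=4,fy=4,interpolation=cv2.INTER_CUBIC)[:,:,::-1])
E
```

```text
[468.28117795 289.4138292  195.66168792] [-1.57101770e+00 -4.50921510e-04 -1.47631338e+00]
roller in hand rel [0.5 2.1] [-0.3 -2.1  0.4  2.2] [229.5 219.5 334.5 329.5]
stud_foot 0.92 [486.8 111.4   7.4] [282.5 327.3]
stud_tip 0.67 [485.6 110.2  11.2] [281.5 330. ]
176 240
```

View pics/st3c.png

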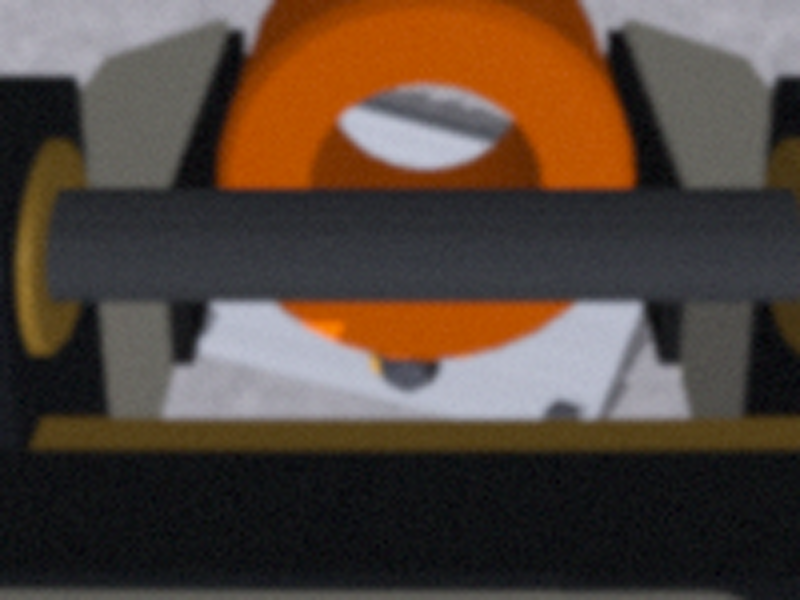

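Emit:
{"name": "arm_command", "arguments": {
  "deltas": [
    [0.035,0,0,0],
    [0.04,0,0,0],
    [0.04,0,0,0],
    [0.035,0,0,0],
    [0.015,0,0,0]
  ]
}}

```text
time: 9.7
tool_pos: [484.0, 122.8, 195.9]
tcp_rot: [-1.571, -0.001, -1.479]
contact_force: [-0.1, -0.6, -0.5]
grip_width: 49.9
```

Emit:
{"name": "arm_command", "arguments": {
  "deltas": [
    [0,0,0,0],
    [0,0,0,0],
    [0,0,0,0]
  ]
}}

```text
time: 10.0
tool_pos: [483.8, 126.6, 195.8]
tcp_rot: [-1.571, 0.0, -1.475]
contact_force: [-0.2, -0.2, -0.9]
grip_width: 49.9
```

```bash
python3 - <<'E'
from h import *
o=bot.get_obs(); c,M=shot('wrist'); print(o['tool_pos'],o['tcp_rot']); 
for k in ['stud_foot','stud_tip']:
    for f in vision.find_in(c,k)[:2]: print(k,round(f['confidence'],2),w(M,f['xyz']).round(1),proj(c,M,w(M,f['xyz'])).round(1))
p=proj(c,M,[476,145,30]).astype(int); y0=max(p[1]-75,0); x0=p[0]-100; print(x0,y0)
g=cv2.cvtColor(c['img'],cv2.COLOR_RGB2GRAY); hsv=cv2.cvtColor(c['img'],cv2.COLOR_RGB2HSV)
d=(g<85)|((hsv[...,1]>120)&(hsv[...,0]<30)); k=np.zeros_like(d); k[p[1]-28:p[1]+28,p[0]-22:p[0]+22]=1; k[215:]=0
x,e,b=fit(c,M,d&k,[476,145],[(12.5,10),(12.5,33),(5,60)]); print('stud',x.round(1),e.round(1),b)
np.savez('st4.npz',M=M,**{k:np.array(c[k]) for k in ['camera_matrix','dist_coeffs','img']})
cv2.imwrite('pics/st4c.png',cv2.resize(c['img'][y0:y0+150,x0:x0+200],None,fx=4,fy=4,interpolation=cv2.INTER_CUBIC)[:,:,::-1])
E
```

```text
[483.77408491 126.61302037 195.78537697] [-1.57061739e+00  3.35425839e-04 -1.47537681e+00]
stud_foot 0.87 [472.6 146.4   8.8] [272.6 173.1]
stud_tip 0.83 [476.6 148.3   9.3] [276.5 171.8]
175 103
stud [479.3 140.6] [-0.7  0.2  0.7 -0.2] [266.5 167.5 289.5 195.5]
```

View pics/st4c.png

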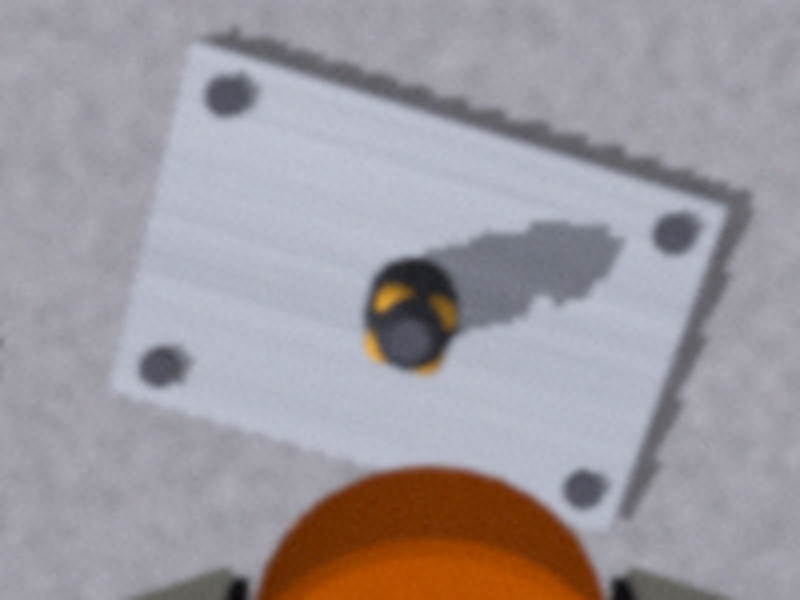

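```bash
python3 - <<'E'
from h import *
d=np.load('st4.npz'); M=d['M']; c={k:d[k] for k in ['camera_matrix','dist_coeffs','img']}
P=np.array([ray(c,M,p,10) for p in [(223.75,113.5),(357.5,154.25),(327.5,235.5),(203,200.5)]])
print(P.round(1),P.mean(0).round(1),[np.linalg.norm(P[i]-P[(i+1)%4]).round(1) for i in range(4)])
H=np.array([ray(c,M,(175+a/4,103+b/4),10) for a,b in [(229,95),(676,232),(585,489),(161,366)]]); print('holes',H.mean(0).round(1))
print('tip',ray(c,M,(277,187.5),60).round(1))
# stud without balls: dark only
g=cv2.cvtColor(c['img'],cv2.COLOR_RGB2GRAY)
for xy in ([478,143],[478,141],[480,141]): print(xy,[(4*(proj(c,M,[*xy,z])-[175,103])).round(0) for z in (10,60)], (4*(hull(c,M,xy,[(12.5,10)])-[175,103,175,103])).round(),(4*(hull(c,M,xy,[(5,60)])-[175,103,175,103])).round())
E
```

```text
[[417.  203.6  10. ]
 [561.2 175.6  10. ]
 [542.   80.4  10. ]
 [397.9 108.5  10. ]] [479.5 142.   10. ] [np.float64(146.9), np.float64(97.2), np.float64(146.8), np.float64(97.0)]
holes [479.7 141.8  10. ]
tip [478.5 142.2  60. ]
[478, 143] [array([409., 295.]), array([406., 335.])] [363. 250. 455. 340.] [385. 314. 428. 355.]
[478, 141] [array([408., 303.]), array([406., 343.])] [363. 257. 454. 347.] [384. 322. 427. 364.]
[480, 141] [array([416., 303.]), array([414., 344.])] [370. 258. 461. 348.] [393. 323. 435. 364.]
```

Plate centre, holes and tip agree at about (479,142). Differencing against the way the roller was measured gives a TCP target of (479.3,139.8). I'll go just above the tip.

Emit:
{"name": "arm_command", "arguments": {
  "deltas": [
    [-0.0136,0,-0.0032,0],
    [0,0.03,0,0],
    [0,0.035,0,0],
    [0,0.03,0,0],
    [0,0.018,0,0]
  ]
}}

```text
time: 10.65
tool_pos: [477.8, 140.4, 80.6]
tcp_rot: [-1.574, 0.0, -1.475]
contact_force: [0.1, 0.1, 0.4]
grip_width: 49.9
```

Emit:
{"name": "arm_command", "arguments": {
  "deltas": [
    [0,0.007,0,0],
    [0,0,0,0],
    [0,0,0,0],
    [0,0,0,0]
  ]
}}

```text
time: 11.05
tool_pos: [480.1, 139.6, 76.9]
tcp_rot: [-1.568, 0.0, -1.476]
contact_force: [-0.1, -0.5, -0.9]
grip_width: 49.9
```

```bash
python3 - <<'E'
from h import *
o=bot.get_obs(); c,M=shot('wrist'); print(o['tool_pos'],o['tcp_rot'],o['contact_force'])
cv2.imwrite('pics/over.png',cv2.resize(c['img'][170:350,160:400],None,fx=3,fy=3,interpolation=cv2.INTER_CUBIC)[:,:,::-1])
print(3*(proj(c,M,[479.3,141,60])-[160,170]))
E
```

```text
[480.12407426 139.61939592  76.86902125] [-1.56842012e+00  1.87591491e-04 -1.47560488e+00] [-0.08203255 -0.48491128 -0.92190519]
[358.44884081 258.1026309 ]
```

View pics/over.png

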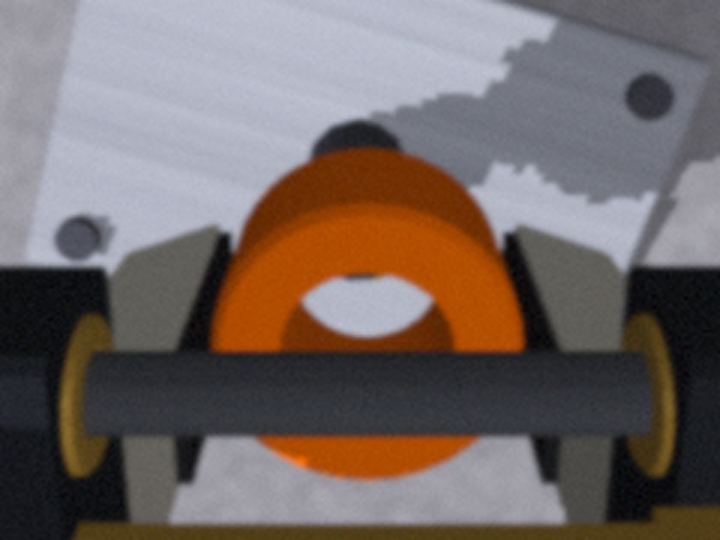

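```bash
python3 - <<'E'
from h import *
o=bot.get_obs(); c,M=shot('wrist'); t=o['tool_pos']; print(t,o['tcp_rot'])
R=T_tool(o)
q=lambda a,b,z: (R[:3,:3].T@(ray(c,M,(160+a/3,170+b/3),z)-t)).round(1)
print('foot edge top',q(358,120,10),'L',q(313,155,10),'R',q(403,150,10))
zb=t[2]-10.7
print('roller top-face back edge',q(368,204,zb+30),'bottom-face back',q(368,147,zb),'front top-face',q(368,479,zb+30),'bore bottom front',q(368,338,zb),'bore top back',q(368,275,zb+30),'L/R',q(211,335,zb+30),q(526,335,zb+30))
E
```

```text
[480.06542148 139.51063041  76.79693765] [-1.56854154e+00  1.73354050e-04 -1.47570257e+00]
foot edge top [-14.6  66.8  -1.1] L [ -5.7  66.8 -12.2] R [-6.9 66.8  9.8]
roller top-face back edge [-27.2 -19.3   1. ] bottom-face back [-26.2  10.7   1.1] front top-face [ 21.5 -19.3   1. ] bore bottom front [12.5 10.7  1.1] bore top back [-15.5 -19.3   1. ] L/R [ -5.2 -19.4 -23.5] [ -5.2 -19.2  25.7]
```

Emit:
{"name": "arm_command", "arguments": {
  "deltas": [
    [-0.0006,0,-0.0018,0],
    [0,0,0,0],
    [0,0.005,0,0],
    [0,0.005,0,0],
    [0,0,0,0]
  ]
}}

```text
time: 11.65
tool_pos: [476.9, 139.6, 64.8]
tcp_rot: [-1.573, 0.0, -1.476]
contact_force: [0.5, 0.1, -0.6]
grip_width: 49.6
```

Emit:
{"name": "arm_command", "arguments": {
  "deltas": [
    [0,0.005,0,0],
    [0,0.005,0,0],
    [0,0.004,0,0],
    [0,0,0,0]
  ]
}}

```text
time: 12.05
tool_pos: [477.1, 139.6, 51.0]
tcp_rot: [-1.572, 0.0, -1.476]
contact_force: [0.3, -0.2, -0.2]
grip_width: 49.5
```

Emit:
{"name": "arm_command", "arguments": {
  "deltas": [
    [0,0.003,0.0012,0],
    [0,0.003,0,0],
    [0,0.003,0,0],
    [0,0,0,0]
  ]
}}

```text
time: 12.45
tool_pos: [478.4, 139.7, 42.3]
tcp_rot: [-1.572, 0.0, -1.476]
contact_force: [-0.3, -0.0, -1.4]
grip_width: 49.5
```

Emit:
{"name": "arm_command", "arguments": {
  "deltas": [
    [0,0.003,0,0],
    [0,0.003,0,0],
    [0,0.003,0,0],
    [0,0,0,0]
  ]
}}

```text
time: 12.85
tool_pos: [478.4, 139.8, 33.2]
tcp_rot: [-1.572, 0.0, -1.476]
contact_force: [0.3, 0.1, -0.1]
grip_width: 49.7
```

Emit:
{"name": "arm_command", "arguments": {
  "deltas": [
    [0,0.004,0,0],
    [0,0.004,0,0],
    [0,0.003,0,0],
    [0,0,0,0]
  ]
}}

```text
time: 13.25
tool_pos: [478.4, 139.7, 22.2]
tcp_rot: [-1.572, 0.0, -1.476]
contact_force: [0.2, -0.1, -1.1]
grip_width: 49.8
```

Emit:
{"name": "arm_command", "arguments": {
  "deltas": [
    [0,0.001,0,0],
    [0,0.001,0,0],
    [0,0,0,0]
  ]
}}

```text
time: 13.55
tool_pos: [478.8, 139.8, 20.8]
tcp_rot: [-1.571, 0.0, -1.476]
contact_force: [-0.6, 0.0, -0.4]
grip_width: 49.6
```

Emit:
{"name": "arm_command", "arguments": {
  "deltas": [
    [0,0,0,0],
    [0,0,0,0],
    [0,0,0,0],
    [0,0,0,0],
    [0,0,0,0]
  ],
  "claw": 0
}}

```text
time: 14.05
tool_pos: [478.7, 139.8, 20.8]
tcp_rot: [-1.571, 0.0, -1.476]
contact_force: [-0.3, 0.1, -0.2]
grip_width: 85.0
```

Emit:
{"name": "arm_command", "arguments": {
  "deltas": [
    [0,0,0,0],
    [0,0,0,0],
    [0,-0.015,0,0],
    [0,-0.035,0,0],
    [0,-0.04,0,0]
  ]
}}

```text
time: 14.55
tool_pos: [477.7, 139.6, 110.8]
tcp_rot: [-1.574, -0.0, -1.476]
contact_force: [0.5, -0.2, -0.3]
grip_width: 92.0
```

Emit:
{"name": "arm_command", "arguments": {
  "deltas": [
    [0,-0.04,0,0],
    [0,-0.03,0,0],
    [0,-0.015,0,0],
    [0,0,0,0],
    [0,0,0,0]
  ]
}}

```text
time: 15.05
tool_pos: [478.3, 139.7, 195.1]
tcp_rot: [-1.571, 0.0, -1.476]
contact_force: [-0.2, -0.1, 0.4]
grip_width: 91.6
```

```bash
python3 - <<'E'
from h import *
o=bot.get_obs(); c,M=shot('wrist'); t=o['tool_pos']; print(t,o['tcp_rot'],o['grip_width'])
hsv=cv2.cvtColor(c['img'],cv2.COLOR_RGB2HSV)
m=(hsv[...,0]<14)&(hsv[...,1]>150)&(hsv[...,2]>50); m[:100]=0;m[285:]=0;m[:,:230]=0;m[:,350:]=0
x,e,b=fit(c,M,m,[479,141],[(25,10),(25,40)]); print(x.round(1),e.round(1),b)
print(hull(c,M,[479,141],[(25,10),(25,40)]).round(1))
cv2.imwrite('pics/seat.png',cv2.resize(c['img'][150:300,190:370],None,fx=3,fy=3,interpolation=cv2.INTER_CUBIC)[:,:,::-1])
E
```

```text
[478.34973631 139.72946436 195.13557379] [-1.57133553e+00  3.08291162e-05 -1.47586683e+00] 91.62961784882711
[479.5 141.3] [-0.7 -1.4  0.7  1.4] [258.5 169.5 306.5 219.5]
[257.2 168.4 306.7 221.2]
```

View pics/seat.png

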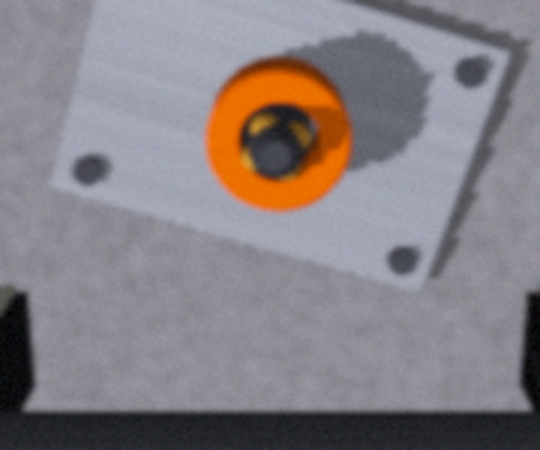

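The roller sits flat, with the stud standing in its bore at crop (277,140), and it is released. Next I'll view the tray cap from above.

Emit:
{"name": "arm_command", "arguments": {
  "deltas": [
    [0.025,0,0.0014,0],
    [0.04,0,0.0014,0],
    [0.045,0,0.0014,0],
    [0.045,0,0.0014,0],
    [0.045,0,0.0014,0]
  ]
}}

```text
time: 15.6
tool_pos: [503.9, -60.1, 194.1]
tcp_rot: [-1.574, 0.001, -1.476]
contact_force: [-0.2, -0.3, -0.3]
grip_width: 91.7
```

Emit:
{"name": "arm_command", "arguments": {
  "deltas": [
    [0.045,0,0.0014,0],
    [0.045,0,0.0014,0],
    [0.04,0,0.0014,0],
    [0.03,0,0.0014,0],
    [0.018,0,0.0014,0]
  ]
}}

```text
time: 16.1
tool_pos: [527.8, -237.2, 193.7]
tcp_rot: [-1.573, 0.002, -1.478]
contact_force: [0.4, 0.3, -0.3]
grip_width: 91.5
```

Emit:
{"name": "arm_command", "arguments": {
  "deltas": [
    [0,0,0,0],
    [0,0,0,0],
    [0,0,0,0],
    [0,0,0,0]
  ]
}}

```text
time: 16.5
tool_pos: [528.6, -233.8, 195.8]
tcp_rot: [-1.571, 0.0, -1.474]
contact_force: [0.2, -0.2, 0.1]
grip_width: 91.8
```

```bash
python3 - <<'E'
from h import *
o=bot.get_obs(); c,M=shot('wrist'); t=o['tool_pos']; print(t,o['tcp_rot'],o['grip_width'])
for f in vision.find_in(c,'cap')[:4]: print(round(f['confidence'],2),w(M,f['xyz']).round(1),proj(c,M,w(M,f['xyz'])).round(1))
for f in vision.regions_of(c,'cap')[:3]:
    x,e,b=fit(c,M,f['mask'],[527,-250],[(28,5),(28,9),(18,43)]); print('mask',x.round(1),e.round(1),b)
g=cv2.cvtColor(c['img'],cv2.COLOR_RGB2GRAY)
print(hull(c,M,[527,-252],[(28,5),(28,9)]).round(1),hull(c,M,[527,-252],[(18,43)]).round(1))
cv2.imwrite('pics/cap.png',cv2.resize(c['img'][130:290,90:380],None,fx=2.7,fy=2.7,interpolation=cv2.INTER_CUBIC)[:,:,::-1])
np.savez('cap.npz',M=M,**{k:np.array(c[k]) for k in ['camera_matrix','dist_coeffs','img']})
E
```

```text
[ 528.5520242  -233.76109034  195.77739149] [-1.57086514e+00  4.01583350e-04 -1.47414077e+00] 91.79438139685902
0.91 [ 344.9 -171.1   29.3] [100.9 116.9]
0.89 [ 327.3 -278.8   32.3] [ 89.6 220. ]
0.82 [ 529.8 -246.5   36.4] [281.1 209.8]
0.55 [710.6 -97.6  35.1] [489.5  75.1]
mask [ 530.7 -252.1] [-0.9 -1.   0.9  1. ] [257.5 183.5 305.5 232.5]
mask [ 321.1 -282.5] [ 8.1  6.9 -8.9 -7.3] [ 52.5 184.5 131.5 249.5]
mask [ 331.  -172.9] [ 8.5  7.5 -9.5 -8.8] [ 50.5  81.5 136.5 153.5]
[253.4 182.2 303.1 230.7] [260.2 199.5 295.5 233.1]
```

View pics/cap.png

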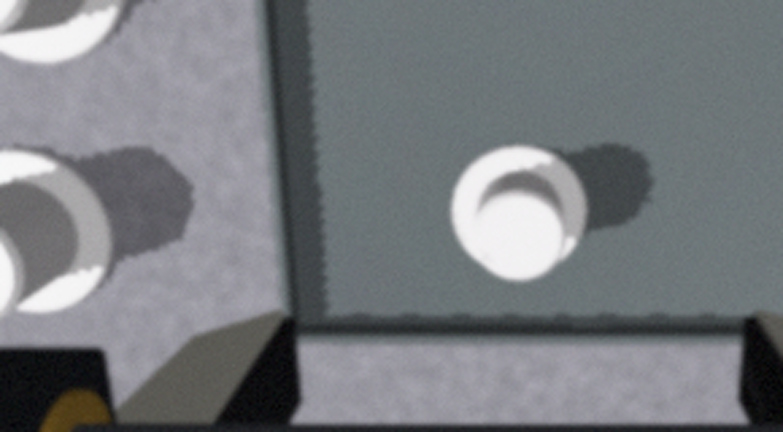

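The tray cap (crop 519,213; full image 282,209) fits a 56 mm flange to 1 px. The bench caps misfit by about 8 px per side, so they are bigger, and the tray cap is the one. Going to grasp its hub just above the flange.

Emit:
{"name": "arm_command", "arguments": {
  "deltas": [
    [0.0198,0,-0.0006,0],
    [0,0.03,0,0],
    [0,0.035,0,0],
    [0,0.035,0,0],
    [0,0.03,0,0]
  ]
}}

```text
time: 17.15
tool_pos: [529.5, -255.9, 64.0]
tcp_rot: [-1.571, 0.0, -1.476]
contact_force: [-0.3, 0.7, 0.4]
grip_width: 91.9
```

Emit:
{"name": "arm_command", "arguments": {
  "deltas": [
    [0,0.015,0,0],
    [0,0.005,0,0],
    [0,0,0,0],
    [0,0,0,0],
    [0,0,0,0]
  ]
}}

```text
time: 17.65
tool_pos: [530.5, -255.5, 47.0]
tcp_rot: [-1.569, -0.001, -1.476]
contact_force: [0.4, -0.3, -0.8]
grip_width: 91.6
```

```bash
python3 - <<'E'
from h import *
o=bot.get_obs(); c,M=shot('wrist'); t=o['tool_pos']; print(t,o['tcp_rot'])
g=cv2.cvtColor(c['img'],cv2.COLOR_RGB2GRAY); m=(g>175); m[:150]=0;m[340:]=0;m[:,:190]=0;m[:,370:]=0
n,l,s,_=cv2.connectedComponentsWithStats(m.astype(np.uint8)); print(s[1:][s[1:,4]>150])
for xy in ([529.9,-253.6],[530.7,-252.1]): print(hull(c,M,xy,[(28,5),(28,9)]).round(1),hull(c,M,xy,[(18,43)]).round(1))
E
```

```text
[ 530.4865309  -255.52761319   46.97958627] [-1.56886075e+00 -1.44269955e-03 -1.47587563e+00]
[[ 239  198   85   88 4516]]
[236.9 197.9 323.3 279.8] [246.8 234.3 313.  294.3]
[238.3 195.7 324.8 277.9] [248.5 231.8 314.8 292.1]
```

Emit:
{"name": "arm_command", "arguments": {
  "deltas": [
    [-0.0015,0.012,0,0],
    [0,0.01,0,0],
    [0,0.004,0,0],
    [0,0,0,0],
    [0,0,0,0]
  ]
}}

```text
time: 18.2
tool_pos: [529.6, -253.4, 19.5]
tcp_rot: [-1.571, 0.0, -1.476]
contact_force: [0.5, -0.7, 0.7]
grip_width: 92.1
```

Emit:
{"name": "arm_command", "arguments": {
  "deltas": [
    [0,0.001,0,0],
    [0,0,0,0],
    [0,0,0,0]
  ]
}}

```text
time: 18.5
tool_pos: [529.8, -253.5, 18.9]
tcp_rot: [-1.57, -0.0, -1.476]
contact_force: [0.1, 0.0, 0.6]
grip_width: 91.9
```

Emit:
{"name": "arm_command", "arguments": {
  "deltas": [
    [0,0,0,0],
    [0,0,0,0],
    [0,0,0,0],
    [0,0,0,0],
    [0,0,0,0]
  ],
  "claw": 255
}}

```text
time: 19.0
tool_pos: [529.7, -253.4, 18.7]
tcp_rot: [-1.571, 0.0, -1.476]
contact_force: [0.0, -0.8, -0.3]
grip_width: 56.3
```

Emit:
{"name": "arm_command", "arguments": {
  "deltas": [
    [0,0,0,0],
    [0,0,0,0],
    [0,0,0,0],
    [0,0,0,0],
    [0,0,0,0]
  ]
}}

```text
time: 19.5
tool_pos: [529.7, -253.4, 18.7]
tcp_rot: [-1.571, 0.0, -1.476]
contact_force: [-0.1, 0.6, 0.2]
grip_width: 35.7
```

Emit:
{"name": "arm_command", "arguments": {
  "deltas": [
    [0,0,0,0],
    [0,0,0,0],
    [0,0,0,0]
  ]
}}

```text
time: 19.8
tool_pos: [529.6, -253.4, 18.7]
tcp_rot: [-1.571, 0.0, -1.476]
contact_force: [0.0, -0.5, -0.7]
grip_width: 35.8
```

Emit:
{"name": "arm_command", "arguments": {
  "deltas": [
    [0,-0.015,0,0],
    [0,-0.035,0,0],
    [0,-0.04,0,0],
    [0,-0.03,0,0],
    [0,-0.01,0,0]
  ]
}}

```text
time: 20.3
tool_pos: [531.0, -254.3, 152.3]
tcp_rot: [-1.566, -0.004, -1.476]
contact_force: [0.1, 0.7, 0.1]
grip_width: 36.0
```

Emit:
{"name": "arm_command", "arguments": {
  "deltas": [
    [-0.025,0,-0.001,0],
    [-0.04,0,-0.0014,0],
    [-0.045,0,-0.0014,0],
    [-0.045,0,-0.0014,0],
    [-0.045,0,-0.0014,0]
  ]
}}

```text
time: 20.8
tool_pos: [503.0, -53.3, 147.7]
tcp_rot: [-1.572, 0.001, -1.476]
contact_force: [1.2, 0.2, -0.1]
grip_width: 36.0
```

Emit:
{"name": "arm_command", "arguments": {
  "deltas": [
    [-0.045,0,-0.0014,0],
    [-0.045,0,-0.0014,0],
    [-0.045,0,-0.0014,0],
    [-0.04,0,-0.0014,0],
    [-0.0213,0,-0.0012,0]
  ]
}}

```text
time: 21.3
tool_pos: [477.3, 142.5, 147.8]
tcp_rot: [-1.573, 0.001, -1.474]
contact_force: [1.2, 0.6, -0.6]
grip_width: 36.1
```

Emit:
{"name": "arm_command", "arguments": {
  "deltas": [
    [0,0,0,0],
    [0,0,0,0],
    [0,0,0,0]
  ]
}}

```text
time: 21.6
tool_pos: [478.7, 138.9, 148.3]
tcp_rot: [-1.572, -0.0, -1.477]
contact_force: [-0.3, -0.6, -0.7]
grip_width: 35.6
```

Emit:
{"name": "arm_command", "arguments": {
  "deltas": [
    [-0.0009,0.02,0,0],
    [0,0.025,0,0],
    [0,0.015,0,0],
    [0,0.005,0,0],
    [0,0,0,0]
  ]
}}

```text
time: 22.1
tool_pos: [478.6, 139.8, 83.2]
tcp_rot: [-1.572, -0.0, -1.477]
contact_force: [0.3, -0.2, -0.2]
grip_width: 35.9
```

Emit:
{"name": "arm_command", "arguments": {
  "deltas": [
    [0,0,0,0],
    [0,0,0,0]
  ]
}}

```text
time: 22.3
tool_pos: [479.3, 140.5, 84.6]
tcp_rot: [-1.569, 0.0, -1.476]
contact_force: [0.6, -0.8, 0.3]
grip_width: 35.6
```

```bash
python3 - <<'E'
from h import *
o=bot.get_obs(); c,M=shot('wrist'); t=o['tool_pos']; print(t,o['tcp_rot'],o['grip_width'])
g=cv2.cvtColor(c['img'],cv2.COLOR_RGB2GRAY); m=((g>150)&(cv2.cvtColor(c['img'],cv2.COLOR_RGB2HSV)[...,1]<40)); m[:150]=0;m[340:]=0;m[:,:190]=0;m[:,370:]=0
zb=t[2]-13.7
for xy in (t[:2],t[:2]+[.5,2]): print(hull(c,M,xy,[(28,zb),(28,zb+4)]).round(1),hull(c,M,xy,[(18,zb+38)]).round(1))
print('tip',proj(c,M,[479,141.5,60]),'roller',hull(c,M,[479.3,141.3],[(25,10),(25,40)]).round(1))
hsv=cv2.cvtColor(c['img'],cv2.COLOR_RGB2HSV)
q=(hsv[...,0]<14)&(hsv[...,1]>150)&(hsv[...,2]>50); q[:,:200]=0;q[:,350:]=0;q[:120]=0;q[300:]=0;ys,xs=np.where(q); print('orange',xs.min(),xs.max(),ys.min(),ys.max())
cv2.imwrite('pics/over2.png',cv2.resize(c['img'][140:340,170:390],None,fx=3,fy=3,interpolation=cv2.INTER_CUBIC)[:,:,::-1])
E
```

```text
[479.29788561 140.5404746   84.59167145] [-1.56902026e+00  1.25824149e-04 -1.47622545e+00] 35.55708901273248
[230.9 214.3 330.4 306.9] [241.4 261.6 319.8 330.3]
[232.  210.9 331.7 304. ] [242.7 257.6 321.5 326.9]
tip [280.35668592 251.30763799] roller [243.5 192.5 318.1 272.8]
orange 248 314 194 225
```

View pics/over2.png

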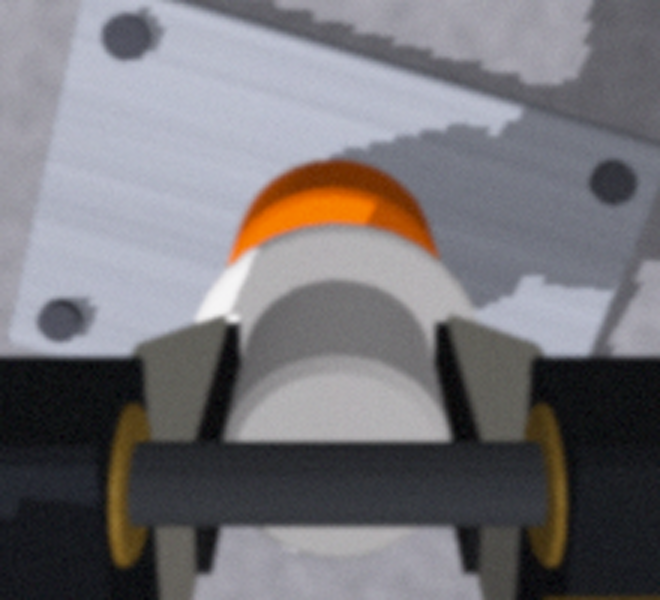

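The cap is held upright, centred and in line with the stud. The roller is visible below at crop (335,200), still seated. Now descending in small steps with force checks.

Emit:
{"name": "arm_command", "arguments": {
  "deltas": [
    [0,0.004,-0.0004,0],
    [0,0.004,0,0],
    [0,0.003,0,0],
    [0,0,0,0],
    [0,0,0,0]
  ]
}}

```text
time: 22.85
tool_pos: [478.2, 140.7, 72.6]
tcp_rot: [-1.571, 0.0, -1.476]
contact_force: [0.6, -0.6, 0.5]
grip_width: 35.5
```

Emit:
{"name": "arm_command", "arguments": {
  "deltas": [
    [0,0.003,0,0],
    [0,0.002,0,0],
    [0,0,0,0]
  ]
}}

```text
time: 23.15
tool_pos: [478.1, 140.6, 67.4]
tcp_rot: [-1.571, 0.0, -1.476]
contact_force: [-0.3, -0.4, -0.7]
grip_width: 35.5
```

Emit:
{"name": "arm_command", "arguments": {
  "deltas": [
    [0,0.002,0,0],
    [0,0.001,0,0],
    [0,0,0,0]
  ]
}}

```text
time: 23.45
tool_pos: [478.4, 140.7, 64.9]
tcp_rot: [-1.57, 0.0, -1.476]
contact_force: [0.2, -0.5, 2.9]
grip_width: 35.9
```

Emit:
{"name": "arm_command", "arguments": {
  "deltas": [
    [0,0.001,0,0],
    [0,0.001,0,0],
    [0,0,0,0]
  ]
}}

```text
time: 23.75
tool_pos: [478.6, 140.9, 63.4]
tcp_rot: [-1.569, 0.0, -1.476]
contact_force: [-0.7, 0.5, 4.9]
grip_width: 36.0
```

Emit:
{"name": "arm_command", "arguments": {
  "deltas": [
    [0,0.001,0,0],
    [0,0.001,0,0],
    [0,0,0,0]
  ]
}}

```text
time: 24.05
tool_pos: [478.4, 140.9, 61.2]
tcp_rot: [-1.57, 0.0, -1.476]
contact_force: [-0.9, 1.3, 3.9]
grip_width: 35.8
```

Emit:
{"name": "arm_command", "arguments": {
  "deltas": [
    [0,0.001,0,0],
    [0,0.001,0,0],
    [0,0,0,0]
  ]
}}

```text
time: 24.35
tool_pos: [478.1, 140.8, 58.6]
tcp_rot: [-1.571, 0.0, -1.476]
contact_force: [0.3, 2.4, 1.0]
grip_width: 35.5
```

Emit:
{"name": "arm_command", "arguments": {
  "deltas": [
    [0,0.001,0,0],
    [0,0.001,0,0],
    [0,0,0,0]
  ]
}}

```text
time: 24.65
tool_pos: [478.0, 140.7, 56.2]
tcp_rot: [-1.571, 0.0, -1.476]
contact_force: [-0.1, 2.3, -3.3]
grip_width: 35.8
```

Emit:
{"name": "arm_command", "arguments": {
  "deltas": [
    [0,0.001,0,0],
    [0,0.001,0,0],
    [0,0,0,0]
  ]
}}

```text
time: 24.95
tool_pos: [478.1, 140.5, 54.4]
tcp_rot: [-1.571, -0.0, -1.476]
contact_force: [-0.7, 0.2, -2.8]
grip_width: 35.6
```

The force curve peaked, reversed to -3 N and is pulling down, so the cap has snapped. I'll press on to the hard stop.

Emit:
{"name": "arm_command", "arguments": {
  "deltas": [
    [0,0.001,0,0],
    [0,0.001,0,0],
    [0,0,0,0]
  ]
}}

```text
time: 25.25
tool_pos: [478.4, 140.5, 53.6]
tcp_rot: [-1.57, -0.0, -1.476]
contact_force: [-3.4, -0.6, 8.1]
grip_width: 36.0
```

Emit:
{"name": "arm_command", "arguments": {
  "deltas": [
    [0,0.001,0,0],
    [0,0,0,0],
    [0,0,0,0]
  ]
}}

```text
time: 25.55
tool_pos: [478.4, 140.5, 53.6]
tcp_rot: [-1.57, -0.0, -1.476]
contact_force: [-6.5, -2.5, 18.2]
grip_width: 35.5
```

Emit:
{"name": "arm_command", "arguments": {
  "deltas": [
    [0,0.0007,0,0],
    [0,0,0,0],
    [0,0,0,0],
    [0,0,0,0],
    [0,0,0,0]
  ]
}}

```text
time: 26.05
tool_pos: [478.4, 140.5, 53.5]
tcp_rot: [-1.569, -0.0, -1.476]
contact_force: [-7.7, -2.0, 24.5]
grip_width: 35.7
```

```bash
python3 - <<'E'
from h import *
for i in range(3):
    c,M=shot(['side','top','side'][i]); o=bot.get_obs(); print(o['time'],o['tool_pos'].round(1),o['contact_force'].round(1),o['grip_width'].round(1))
    if i<2:
        for k in ['spare','cap','roller']: print(k,[(round(f['confidence'],2),w(M,f['xyz']).round().tolist()) for f in vision.find_in(c,k)[:3]])
E
```

```text
Traceback (most recent call last):
AttributeError: 'float' object has no attribute 'round'
```

Stable at the predicted home height (53.5, against 53.7 expected) with 24.5 N down. I'll do one check of the state and the wrist image for a gap, then hand in.

```bash
python3 - <<'E'
from h import *
c,M=shot('side')
for k in ['spare','cap','roller']: print(k,[(round(f['confidence'],2),w(M,f['xyz']).round().tolist()) for f in vision.find_in(c,k)[:3]])
o=bot.get_obs(); print(o['time'],np.round(o['tool_pos'],1),np.round(o['contact_force'],1),o['grip_width'])
print(job.close_job())
E
```

```text
spare [(0.61, [505.0, -58.0, 18.0])]
cap [(0.74, [309.0, -296.0, 30.0]), (0.69, [319.0, -185.0, 27.0]), (0.5, [475.0, 128.0, 53.0])]
roller [(0.63, [467.0, 119.0, 25.0])]
26.3 [478.4 140.5  53.5] [-7.9 -1.8 25. ] 36.20823510684228
the job is handed in; nothing more can be done
None
```

The orange roller is flat on the plate over the stud, and I let go of it. The smallest white cap, the one in the tray, is snapped on above it. I handed in at 26.3 s, still gripping the cap and pressing it down.

**Roller:** it slid down the stud without any resistance. The wrist picture taken after release showed it flat with the stud in its bore.

**Cap:**
- **Identity:** its outline fitted the given 56 mm flange to about 1 px. The two caps on the bench were clearly bigger.
- **Click:** the force rose to about 5 N, then reversed to about -3 N as the cap was drawn down. That peak is below the stated 10–15 N; I only read the force every 2 mm or so, so I probably missed the top of it.
- **Seating:** it stopped hard with the tool at 53.5 mm, against 53.7 mm expected for a seated cap. At hand-in it was pressed down with about 25 N, with a side force of about 8 N and the grip still 36 mm wide.

**Everything else:** the last side view found the spare wheel and both bench caps where they had been. I did not re-check the bins, jar, driver, carton and tape; the arm moved about 150 mm or more above the bench except at the tray and the stud. I took no close-up of the flange on the roller at the end, so the tight fit rests on the tool height and force.

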